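# Pull the filter cassette of a bench dust extractor

### The job

The bench dust extractor's filter is due for cleaning: first turn the suction dial on its top anticlockwise (seen from above) all the way back to its off stop. Then squeeze the filter cassette's two side catches together between the fingers and, keeping them squeezed, lift the cassette straight up and level out of its bay until it is completely clear above the machine. Finish while still holding it there by its catches, steady above the bay; do not put it down or let go, and leave the brush and the other things lying about undisturbed.

Things in the scene. Friction and masses are not known exactly. Their poses are not given: they have to be found in the camera images.
- extractor: bench dust extractor: white metal box with a flat light grey top 150 mm above the bench, 300 (x) x 260 (y) mm, fixed, turned up to 26 degrees either way. Origin: centre of its underside; z up, x from its front (nearest the robot) to its rear, y to its left seen from the front. On its top: the dial at (-80, -80) mm, the filter bay centred at (10, 15) mm; 40 mm clear beside each catch
- bay (a point): centre of the filter bay's opening, level with the extractor's top; axes as the extractor's. The opening is 132 mm (x) by 62 mm (y); the cassette stands in it with 1 mm of play all round, 53 mm of it sunk below the top
- dial_grip (a point): middle of the dial's grip bar, on its vertical axis, 37 mm above the extractor's top. The bar is 42 mm long, 14 mm thick, its top 44 mm and lower edge 12 mm above the extractor's top, on a 44 mm disc and a 68 mm base. A white mark on top shows its pointer end. At the off stop the bar lies along the extractor's x axis, pointer to the front, at a white tick on the top
- dial (a joint): dial angle in rad: 0 is the off stop; it grows clockwise seen from above (the bar then lies at minus this angle from the extractor's x axis). It starts at 0.7 to 1.35, stays where it is left, and takes about 0.05 N m to turn
- cassette: filter cassette: black frame with white pleats, 130 (x) x 60 (y) x 55 mm high, 0.2 to 0.4 kg, standing in the bay with its top 2 mm above the extractor's top. Origin: centre of its underside; z up; axes as the extractor's while seated. Two upright grey catches rise from the middle of its long sides. Raised by 53 mm its underside is level with the extractor's top
- catch_mid (a point): point on the cassette half-way between its two catches (at +y and -y of it), 76 mm above its underside and 23 mm above the extractor's top: the height to pinch at. Each catch is a plate 34 mm wide (x), 5 mm thick, its upper end 11 mm above this point. Outer faces 60 mm apart when free, 46 mm when fully squeezed together along y
- catch_left (a joint): inward travel in m of the catch on the +y side: 0 free, 0.007 fully squeezed. Its hook under the extractor's top plate holds the cassette down until it is in by more than about 4 mm. Its spring pushes out with about 2 N when free, 5.5 N when fully in
- catch_right (a joint): the same for the catch on the -y side
- brush: bystander: a small hand brush 150 mm long and about 25 mm high, lying on the rear strip of the extractor's top, behind the cassette; origin at its underside, middle
- chisel: bystander: a stone chisel about 180 mm long lying on a slate slab (220 x 200 x 30 mm, fixed) to the robot's left
- hammer: bystander: a hammer 260 mm long lying on the bench to the robot's right
- tin: bystander: a tin 76 mm across and 100 mm high standing on the bench to the robot's right
Mind the look-alikes: they are no part of the job. Leave any orange or pink look-alike of the cassette alone.

How it is judged:
By the outcome, as a careful person would: the job done as asked, in the order asked, and still so for the second after the job is handed in, while the arm keeps its last pose, push and grip.
It also fails if it takes over 51 s, if anything falls off the work surface, if the arm or the gripper's body presses on something with over 40 N, if the wrist force passes 120 N, or if a joint passes its speed limit or range.

### The arm

A 6-joint arm with a two-finger parallel gripper is mounted at the origin on the work surface. World frame = base frame: x ahead of the robot, y to its left, z up, the work surface at z = 0. Lengths are in m, angles in rad, forces in N, time in s.
With the tool pointing down it reaches from about 0.35 to 0.975 m from the base axis. Payload 4.9 kg.
Tool frame: the origin (TCP) lies on the mounting face of the last link; the fingertips stand 173 mm ahead of it and the grasp point (between the pads) lies 155 mm ahead of it; z points along the fingers, y is the direction in which the jaws open and shut (so a half turn about z gives the same grasp; the last joint's range is limited). The gripper opens to 85 mm and grips with 20 to 120 N. Pads are 22 mm wide; open, the fingers measure 114 mm over their backs; the gripper's body (76 mm by 85 mm) begins 54 mm behind the grasp point. The pads swing forward as they close: fully open they stand 13 mm farther back than shut.
Start: joints at [1.049, 0.053, 1.613, -0, 1.476, -0.119], TCP at [0.245, 0.575, 0.405] pointing down, gripper open.
Joint ranges: [-3.01, 3.01], [-1.01, 2.22], [0.06, 2.58], [-1.02, 4.17], [0.09, 2.62], [-3.14, 3.14]. Speed limits (rad/s): [2.57, 2.57, 3.14, 3.14, 3.14, 3.14].

### API

Orientations are given as a rotation vector (axis times angle).
In Python, from station import ctrl gives the robot as it stands. The module is installed in compiled form; this text tells all that it offers.
- The arm moves only by the tool jog_arm, never from a script. Its argument "steps" is a list of rows, each a list of 2 entries, a list of its own where there are three numbers: the shift along the tool's x, y, z in cm, then the turn, a rotation vector about the tool's x, y, z in degrees. In form: [[[tx, ty, tz], [rx, ry, rz]], ...]. A call has 1 to 8 rows; each row shifts and turns the pose as measured when the row begins, along the tool's axes as they then stand; what a row does not reach is not made up. A row lasts 1/10 s, in which the tool goes at most 50 mm and 8.59 degrees, less where a joint would pass 70% of its speed; a pose out of reach is approached as far as the arm can. A call is refused whole if a number of a shift passes 5 or a number of a turn 8.59, either way. A call with a gripper value outside its range is refused whole. "fingers" is the gripper command: -1 is shut, 1 is fully open, values between are in proportion, set as the call begins (left out, the last holds). The fingers move at their own pace and stop on an object; "grip_force" is the grip in N (left out, the last holds). Time passes only in rows, so rows that do not move let the fingers close. It gives the time, the measured TCP pose, the force and the opening at its end, in the units of the state.
- ctrl.get_obs(): the state, without advancing time (a new reading comes with each control period).
- ctrl.get_image(name): name is "side" or "top" or "wrist"; returns the picture (384x512x3 uint8, red, green, blue); there is no depth.
- ctrl.camera_info(name): a dict with "K" (3x3 intrinsics, pixels), "camera_from_world" (4x4, takes a point from world to camera coordinates). Camera axes: x right, y up, looking along -z (the intrinsics and any distortion apply to the point x, -y, -z); pixel columns grow to the right and rows downward; lengths in m; the calibration is good to about 2 mm. The wrist camera is an equidistant fisheye: a pixel r from the principal point sees the ray r / f radians off the axis. A picture is of the moment at which its call begins: read the wrist's pose just before it. camera_info takes no time and is no camera call; for the wrist camera it gives the pose at the moment of the call.
- ctrl.finish_job(): hands the job in, once; it reports no verdict.
The state is a dict: "t": time; "q": joint angles; "dq": joint speeds; "effort": joint torques, N m; "tool_pos": TCP position; "tool_rot": TCP orientation; "contact_force": force on the tool from outside, world axes, zero at the start; "wrist_torque": the same for the moment, N m; "opening": finger opening in m.
Only numpy, scipy, OpenCV 4.12 (cv2) and the standard library are available. Lean on these libraries where they do the work, as an engineer would, in place of code of your own. Each camera call takes 0.05 s, during which the arm holds its last target.

## Working session

There is one attempt and no reset: what is moved stays moved. The work goes in short steps, Python scripts to look and compute and a tool call to move; the robot and the scene stay as the last step left them, time stands still between calls to the robot, and variables do not carry over. Pictures are saved under pics/ and viewed, and the job is handed in when it is done.

Besides the shell and the picture viewer there is one more tool, called after "Emit:" as name([rows], argument=value, ...), one row to a line, values as JSON. jog_arm: Moves the arm, as the interface text tells. Its arguments: {"type":"object","properties":{"steps":{"type":"array","items":{"type":"array"}},"fingers":{"type":"number"},"grip_force":{"type":"number"}},"required":["steps"]}

```bash
mkdir -p pics; python3 - <<'E'
from station import ctrl
import cv2
o=ctrl.get_obs();print({k:(v if not hasattr(v,'round') else v) for k,v in o.items()})
for n in("top","side","wrist"):
    im=ctrl.get_image(n);cv2.imwrite(f"pics/{n}0.png",im[:,:,::-1])
    i=ctrl.camera_info(n);print(n,i)
E
```

```text
{'t': 0.0, 'q': array([ 1.04899519e+00,  5.33726005e-02,  1.61431189e+00,  2.18995046e-05,
        1.47600741e+00, -1.18988532e-01]), 'dq': array([ 0.00111873,  0.00072805, -0.00037801,  0.00020039, -0.00185702,
       -0.00015016]), 'effort': array([-1.25024893e-03, -3.93687129e+01, -3.70172381e+01, -1.11821232e-04,
        7.29892374e-03, -1.10685187e-05]), 'tool_pos': array([0.24485934, 0.57474337, 0.4034422 ]), 'tool_rot': array([-0.62833397, -3.07741897,  0.00311822]), 'contact_force': array([0.46858761, 0.84030187, 0.4207218 ]), 'wrist_torque': array([-0.0078226 , -0.05097468,  0.0157777 ]), 'opening': 0.08541927948507802}
top {'K': array([[494.13836668,   0.        , 254.76979542],
       [  0.        , 494.13836668, 191.24479115],
       [  0.        ,   0.        ,   1.        ]]), 'camera_from_world': array([[ 0.0273555 , -0.99948963, -0.01649724,  0.02755522],
       [ 0.99832233,  0.0264736 ,  0.0514944 , -0.60845752],
       [-0.05103137, -0.01787822,  0.99853701, -1.65326497],
       [ 0.        ,  0.        ,  0.        ,  1.        ]])}
side {'K': array([[361.55727007
[... 231 characters left out ...]
46508,  0.49385875,  0.85039635, -0.23718957],
       [-0.25888681, -0.81025888,  0.52579289, -1.11035624],
       [ 0.        ,  0.        ,  0.        ,  1.        ]])}
wrist {'K': array([[297.31863964,   0.        , 256.8343735 ],
       [  0.        , 297.31863964, 196.82045014],
       [  0.        ,   0.        ,   1.        ]]), 'camera_from_world': array([[ 3.91630723e-01,  9.20122472e-01, -1.17778923e-04,
        -6.25365155e-01],
       [-8.79021473e-01,  3.74099114e-01, -2.95586032e-01,
         3.75600636e-02],
       [-2.71931289e-01,  1.15864102e-01,  9.55316117e-01,
        -3.78676503e-01],
       [ 0.00000000e+00,  0.00000000e+00,  0.00000000e+00,
         1.00000000e+00]])}
```

View pics/top0.png

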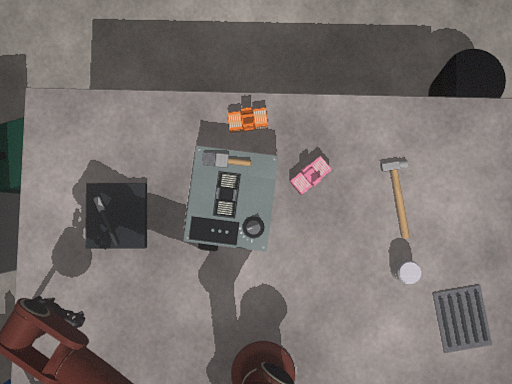

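View pics/side0.png

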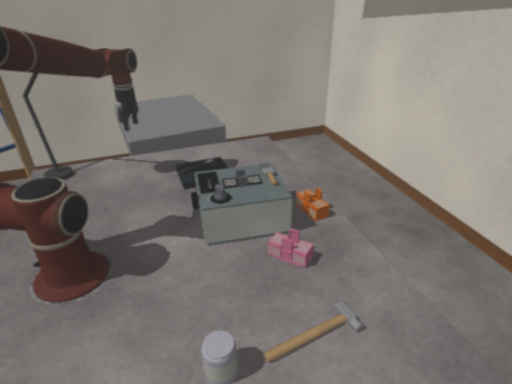

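```bash
python3 - <<'E'
import cv2
a=cv2.imread("pics/top0.png")[80:260,180:360]
cv2.imwrite("pics/top0c.png",cv2.resize(a,None,fx=3.3,fy=3.3,interpolation=cv2.INTER_CUBIC))
E
```

```text
(no output)
```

View pics/top0c.png

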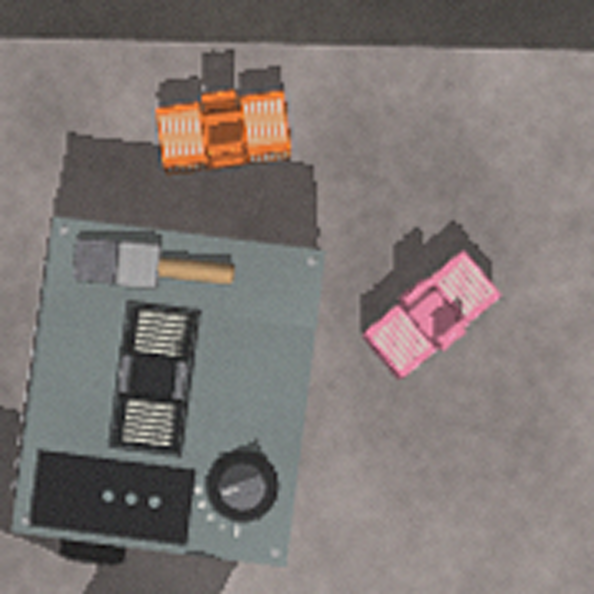

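View pics/wrist0.png

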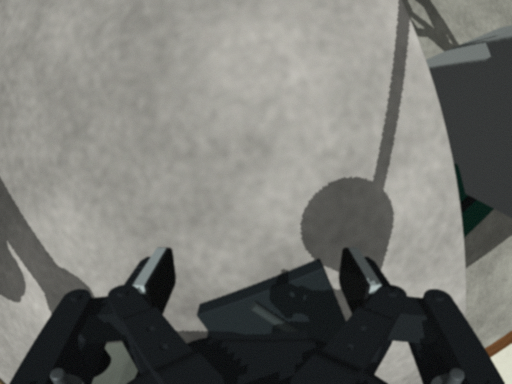

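The top view shows the extractor with its corners at crop (52,218), (323,250), (287,565) and (12,532). The dial is at crop (242,486), with its white pointer mark to the left and slightly to the front. The cassette catches are at crop (125,375) and (181,380).

```bash
cat > h.py <<'E'
import numpy as np, cv2
from station import ctrl
from scipy.spatial.transform import Rotation as R
def ray(name,u,v,info=None):
    i=info or ctrl.camera_info(name);K=i["K"];T=np.array(i["camera_from_world"])
    x=(u-K[0,2])/K[0,0];y=(v-K[1,2])/K[1,1]
    if name=="wrist":
        r=np.hypot(x,y);s=np.sin(r)/r if r>1e-9 else 1
        d=np.array([x*s,-y*s,-np.cos(r)])
    else: d=np.array([x,-y,-1.])
    Rm=T[:3,:3];return -Rm.T@T[:3,3],Rm.T@d
def atz(name,u,v,z,info=None):
    o,d=ray(name,u,v,info);return o+d*(z-o[2])/d[2]
def proj(name,p,info=None):
    i=info or ctrl.camera_info(name);K=i["K"];T=np.array(i["camera_from_world"])
    c=T[:3,:3]@np.asarray(p)+T[:3,3];x,y,z=c[0],-c[1],-c[2]
    if name=="wrist":
        r=np.hypot(x,y);t=np.arctan2(r,z);x,y=(x/r*t,y/r*t)
    else:x,y=x/z,y/z
    return np.array([K[0,0]*x+K[0,2],K[1,1]*y+K[1,2]])
E
python3 - <<'E'
from h import *
c=lambda u,v:(180+(u-1.1)/3.3,80+(v-1.1)/3.3)
P=[atz("top",*c(*q),.15)[:2] for q in[(52,218),(323,250),(287,565),(12,532)]]
P=np.array(P);print(P)
L=np.array([[.15,.13],[.15,-.13],[-.15,-.13],[-.15,.13]])
m=P.mean(0);A=((P-m)[:,0]+1j*(P-m)[:,1]);B=L[:,0]+1j*L[:,1]
k=(A*B.conj()).sum()/(abs(B)**2).sum();th=np.angle(k);print(m,abs(k),np.degrees(th))
Rz=np.array([[np.cos(th),-np.sin(th)],[np.sin(th),np.cos(th)]])
loc=lambda q,z:Rz.T@(atz("top",*c(*q),z)[:2]-m)
print("dial",loc((242,486),.15+.012),"catches",loc((124,376),.184),loc((182,381),.184))
print("mark",loc((222,493),.194),loc((250,479),.194))
print("world dial",m+Rz@[-.08,-.08],"bay",m+Rz@[.01,.015])
E
python3 - <<'E'
import cv2
a=cv2.imread("pics/top0.png")[205:250,230:275]
cv2.imwrite("pics/dial0.png",cv2.resize(a,None,fx=12,fy=12,interpolation=cv2.INTER_CUBIC))
E
```

```text
[[ 7.38200790e-01  2.30979690e-01]
 [ 7.14226176e-01 -2.63511249e-02]
 [ 4.17421594e-01 -1.17822583e-04]
 [ 4.40883097e-01  2.58643519e-01]]
[0.57768291 0.11578857] 0.9952985711956449 -5.212736129312529
dial [-0.08059991 -0.07969264] catches [0.00742043 0.03984872] [ 0.00911876 -0.01381472]
mark [-0.08834349 -0.0629118 ] [-0.07268922 -0.08673879]
world dial [0.49074546 0.04338774] bay [0.58900437 0.12981799]
```

View pics/dial0.png

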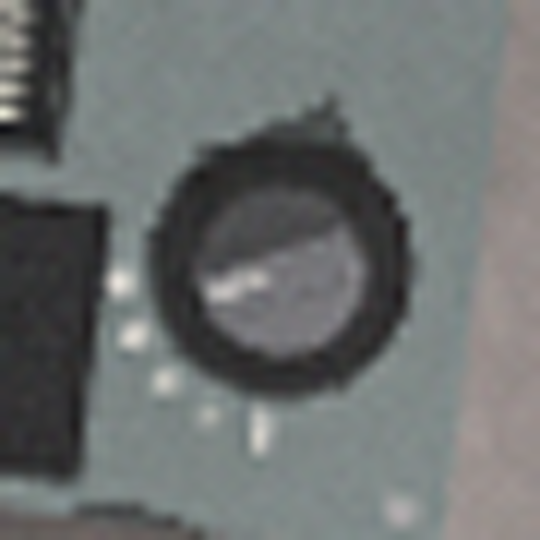

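The rectangle fits at scale 0.995, and the dial and bay land where the spec says, so the extractor pose is good: yaw -5.2°, dial at (0.491, 0.043), bay at (0.589, 0.130). The dial is at about 68°. Next I plan a move to above the dial.

```bash
cat >> h.py <<'E'
def down(yaw_y):  # tool pointing down, tool y at world angle (deg)
    a=np.radians(yaw_y);y=np.array([np.cos(a),np.sin(a),0]);z=np.array([0,0,-1.]);x=np.cross(y,z)
    return R.from_matrix(np.c_[x,y,z])
def plan(pos,yaw_y,n=None):
    o=ctrl.get_obs();p=o["tool_pos"].copy();r=R.from_rotvec(o["tool_rot"]);t=down(yaw_y)
    pos=np.asarray(pos,float)
    rel=(r.inv()*t).as_rotvec(degrees=True);d=pos-p
    print("t",o["t"],"dist",d.round(4),"rel",rel.round(2),"F",o["contact_force"].round(1))
    N=n or int(max(np.ceil(np.linalg.norm(d)/.045),np.ceil(np.linalg.norm(rel)/8),1))
    for k in range(N):
        dr=R.from_rotvec(rel/N,degrees=True)
        print([list((r.inv().apply(d/N)*100).round(2)),list((rel/N).round(2))]);r=r*dr
E
python3 - <<'E'
from h import *
o=ctrl.get_obs();r=R.from_rotvec(o["tool_rot"]);print(r.as_matrix().round(3))
i=ctrl.camera_info("wrist");T=i["camera_from_world"];c=-T[:3,:3].T@T[:3,3];print(r.inv().apply(c-o["tool_pos"]))
plan([.49,.043,.43],17)
E
```

```text
[[-0.92   0.392 -0.001]
 [ 0.392  0.92  -0.001]
 [ 0.    -0.002 -1.   ]]
[0.07625107 0.0006485  0.03095872]
t 0.15 dist [ 0.2451 -0.5318  0.0263] rel [-9.000e-02  3.000e-02  4.992e+01] F [0.5 0.2 0.2]
[[np.float64(-3.1), np.float64(-2.81), np.float64(-0.18)], [np.float64(-0.01), np.float64(0.0), np.float64(3.57)]]
[[np.float64(-3.27), np.float64(-2.61), np.float64(-0.18)], [np.float64(-0.01), np.float64(0.0), np.float64(3.57)]]
[[np.float64(-3.42), np.float64(-2.4), np.float64(-0.18)], [np.float64(-0.01), np.float64(0.0), np.float64(3.57)]]
[[np.float64(-3.57), np.float64(-2.18), np.float64(-0.19)], [np.float64(-0.01), np.float64(0.0), np.float64(3.57)]]
[[np.float64(-3.7), np.float64(-1.96), np.float64(-0.19)], [np.float64(-0.01), np.float64(0.0), np.float64(3.57)]]
[[np.float64(-3.81), np.float64(-1.72), np.float64(-0.19)], [np.float64(-0.01), np.float64(0.0), np.float64(3.57)]]
[[np.float64(-3.91), np.float64(-1.48), np.float64(-0.19)], [np.float64(-0.01), np.float64(0.0), np.float64(3.57)]]
[[np.float64(-4.0), np.float64(-1.24), np.float64(-0.19)], [np.float64(-0.01), np.float64(0.0), np.float64(3.57)]]
[[np.float64(-4.06), np.float64(-0.99), np.float64(-0.19)], [np.float64(-0.01), np.float64(0.0), np.float64(3.57)]]
[[np.float64(-4.12), np.float64(-0.73), np.float64(-0.19)], [np.float64(-0.01), np.float64(0.0), np.float64(3.57)]]
[[np.float64(-4.16), np.float64(-0.47), np.float64(-0.19)], [np.float64(-0.01), np.float64(0.0), np.float64(3.57)]]
[[np.float64(-4.18), np.float64(-0.22), np.float64(-0.19)], [np.float64(-0.01), np.float64(0.0), np.float64(3.57)]]
[[np.float64(-4.18), np.float64(0.04), np.float64(-0.19)], [np.float64(-0.01), np.float64(0.0), np.float64(3.57)]]
[[np.float64(-4.17), np.float64(0.3), np.float64(-0.19)], [np.float64(-0.01), np.float64(0.0), np.float64(3.57)]]
```

Emit:
jog_arm([
  [[-3.1, -2.8, -0.2], [0, 0, 3.6]],
  [[-3.3, -2.6, -0.2], [0, 0, 3.6]],
  [[-3.4, -2.4, -0.2], [0, 0, 3.6]],
  [[-3.6, -2.2, -0.2], [0, 0, 3.6]],
  [[-3.7, -2.0, -0.2], [0, 0, 3.6]],
  [[-3.8, -1.7, -0.2], [0, 0, 3.6]],
  [[-3.9, -1.5, -0.2], [0, 0, 3.6]],
  [[-4.0, -1.2, -0.2], [0, 0, 3.6]],
], fingers=1)

```text
t: 0.95
tool_pos: [0.3841, 0.2623, 0.4163]
tool_rot: [-1.387, -2.817, 0.01]
contact_force: [1.1, 0.4, 0.5]
opening: 0.0854
```

```bash
sed -i 's/print(\[list((r.inv().apply(d\/N)\*100).round(2)),list((rel\/N).round(2))\])/print([(r.inv().apply(d\/N)*100).round(2).tolist(),(rel\/N).round(2).tolist()])/' h.py; python3 -c "
from h import *
plan([.49,.043,.43],17)"
```

```text
t 0.95 dist [ 0.1059 -0.2193  0.0137] rel [-0.36  0.15 20.55] F [1.1 0.4 0.5]
[[-3.97, -0.83, -0.22], [-0.06, 0.03, 3.43]]
[[-4.02, -0.59, -0.22], [-0.06, 0.03, 3.43]]
[[-4.04, -0.35, -0.22], [-0.06, 0.03, 3.43]]
[[-4.06, -0.11, -0.22], [-0.06, 0.03, 3.43]]
[[-4.06, 0.14, -0.23], [-0.06, 0.03, 3.43]]
[[-4.04, 0.38, -0.23], [-0.06, 0.03, 3.43]]
```

Emit:
jog_arm([
  [[-4.0, -0.8, -0.2], [0, 0, 3.4]],
  [[-4.0, -0.6, -0.2], [0, 0, 3.4]],
  [[-4.1, -0.3, -0.2], [0, 0, 3.4]],
  [[-4.1, -0.1, -0.2], [0, 0, 3.4]],
  [[-4.1, 0.1, -0.2], [0, 0, 3.4]],
  [[-4.1, 0.4, -0.2], [-0.3, 0.1, 3.4]],
  [[0, 0, 0], [0, 0, 0]],
])

```text
t: 1.65
tool_pos: [0.4926, 0.0271, 0.4283]
tool_rot: [1.891, 2.505, -0.002]
contact_force: [-0.3, -0.1, 0.7]
opening: 0.0854
```

```bash
python3 -c "
from h import *
plan([.4907,.0434,.43],17,1)
i=ctrl.camera_info('wrist');im=ctrl.get_image('wrist');np.save('w1.npy',i,allow_pickle=True);cv2.imwrite('pics/w1.png',im[:,:,::-1])
print(proj('wrist',[.4907,.0434,.194]))
cv2.imwrite('pics/w1c.png',cv2.resize(im[180:384,130:390,::-1],None,fx=3,fy=2.9,interpolation=cv2.INTER_CUBIC))
"
```

```text
t 1.65 dist [-0.0019  0.0163  0.0017] rel [ 0.02  0.16 -1.1 ] F [-0.3 -0.1  0.7]
[[1.62, 0.26, -0.18], [0.02, 0.16, -1.1]]
[260.71920369 195.54358954]
```

View pics/w1.png

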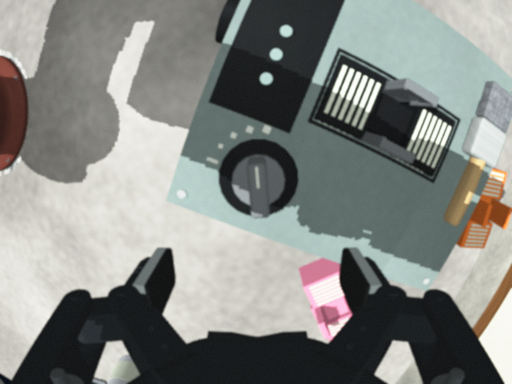

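View pics/w1c.png

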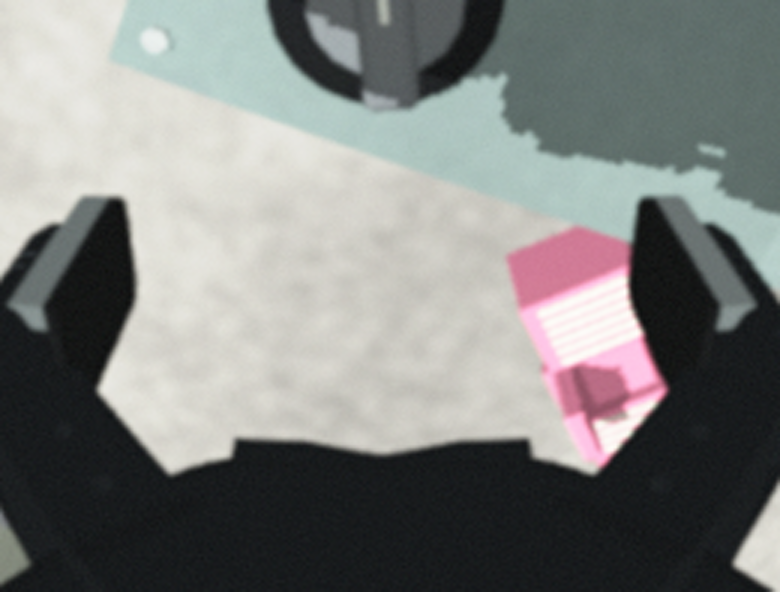

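The wrist view shows the dial base centred near (258,177). The bar runs roughly vertically in the image, with the pointer end up at about (257,157) and the other end at about (260,216). I'll enlarge this to measure it.

```bash
python3 -c "
import cv2
a=cv2.imread('pics/w1.png')[120:230,170:330];cv2.imwrite('pics/w1d.png',cv2.resize(a,None,fx=5,fy=5,interpolation=cv2.INTER_CUBIC))
a=cv2.imread('pics/w1.png')[30:200,290:480];cv2.imwrite('pics/w1e.png',cv2.resize(a,None,fx=3.5,fy=3.5,interpolation=cv2.INTER_CUBIC))
"
```

```text
(no output)
```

View pics/w1d.png

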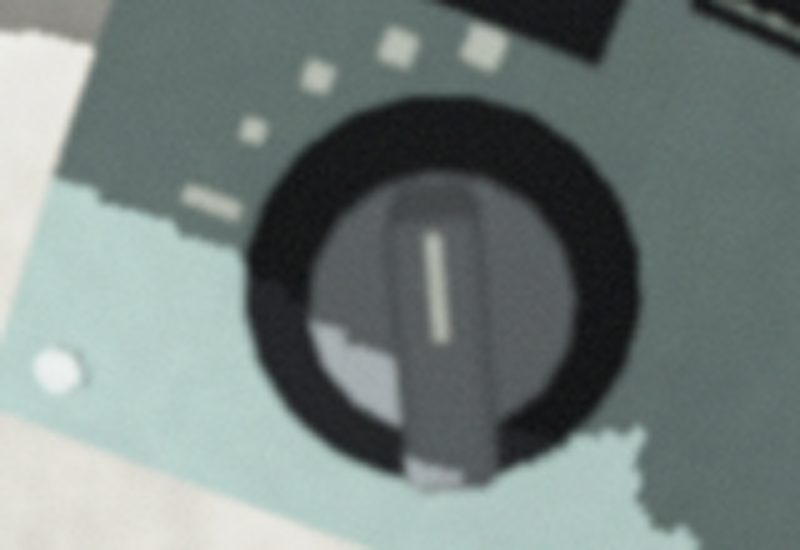

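View pics/w1e.png

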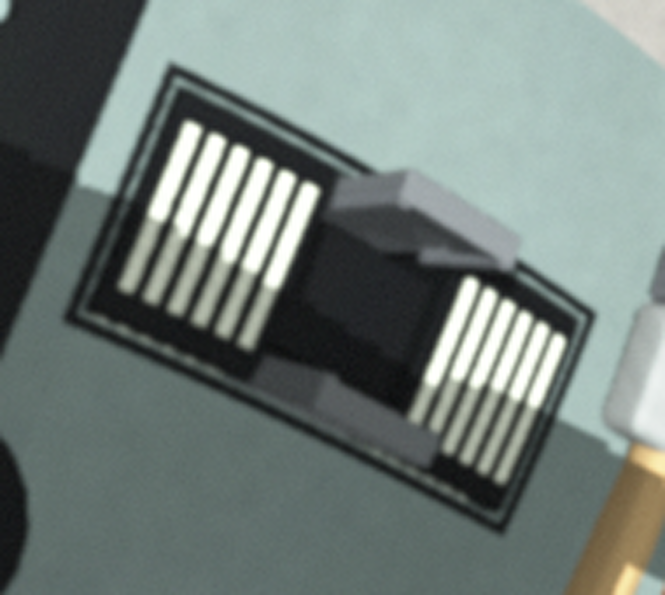

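```bash
python3 -c "
from h import *
i=np.load('w1.npy',allow_pickle=True).item()
d=lambda u,v:(170+(u-2)/5,120+(v-2)/5)
e=lambda u,v:(290+(u-1.2)/3.5,30+(v-1.2)/3.5)
W=lambda q,z,f:atz('wrist',*f(*q),z,i)[:2]
a,b=W((432,233),.194,d),W((441,342),.194,d);print('mark',a,b,np.degrees(np.arctan2(*(a-b)[::-1])),np.linalg.norm(a-b))
for nm,q in dict(edgeL=((391,225),(404,460)),edgeR=((478,225),(494,470))).items():
  A,B=[W(k,.194,d) for k in q];print(nm,A,B,np.degrees(np.arctan2(*(A-B)[::-1])),np.linalg.norm(A-B))
# base disc: top height unknown ~.16
print('base c',(W((247,290),.155,d)+W((640,290),.155,d))/2,(W((440,97),.155,d)+W((440,488),.155,d))/2,np.linalg.norm(W((247,290),.155,d)-W((640,290),.155,d)))
C=np.array([W(q,.15,e) for q in((172,65),(593,315),(503,532),(67,318))]);print(C,C.mean(0),[np.linalg.norm(C[k]-C[(k+1)%4]) for k in range(4)])
for k,l in((1,0),(2,3)):v=C[k]-C[l];print(np.degrees(np.arctan2(v[1],v[0])))
tick=W((183,192),.15,d),W((240,213),.15,d);v=tick[0]-tick[1];print('tick',tick,np.degrees(np.arctan2(-v[1],-v[0])))
# catch top outer edges
c=[W(q,.184,e) for q in((408,170),(520,240),(318,410),(432,465))];print('catch',c)
"
```

```text
mark [0.48252423 0.06116386] [0.48806554 0.04635024] 110.50923438260065 0.015816112035603413
edgeL [0.47672905 0.06070066] [0.48779161 0.02774144] 108.55401557284681 0.0347662178298919
edgeR [0.48836188 0.06401653] [0.50083922 0.02983897] 110.0558249597968 0.03638391509833017
base c [0.48910744 0.04482001] [0.48897156 0.04309172] 0.06620370765739352
[[0.52310349 0.17016206]
 [0.6602142  0.15590344]
 [0.65404028 0.08866548]
 [0.51630175 0.10240292]] [0.58841493 0.12928348] [np.float64(0.13785011978862563), np.float64(0.06752081032863418), np.float64(0.1384218902372736), np.float64(0.06809966509222545)]
-5.937048568051479
-5.695596596564855
tick (array([0.44216249, 0.04809038]), array([0.45252213, 0.04713916])) -5.2461898563114655
catch [array([0.57379002, 0.15941101]), array([0.60717605, 0.15631922]), array([0.56985151, 0.10117919]), array([0.6025581 , 0.09887022])]
```

```bash
python3 -c "
from h import *
plan([.4895,.0438,.343],19.5,3)"
```

```text
t 1.7 dist [-0.0025  0.0152 -0.085 ] rel [-0.02  0.07 -3.47] F [ 0.1  0.2 -0.6]
[[0.51, 0.06, 2.83], [-0.01, 0.02, -1.16]]
[[0.51, 0.07, 2.83], [-0.01, 0.02, -1.16]]
[[0.51, 0.08, 2.83], [-0.01, 0.02, -1.16]]
```

Emit:
jog_arm([
  [[0.8, 0.1, 1.5], [0, 0, -2]],
  [[0.7, 0.1, 3.0], [0, 0, -1.5]],
  [[0, 0, 2.5], [0, 0, 0]],
  [[0, 0, 0.5], [0, 0, 0]],
])

```text
t: 2.1
tool_pos: [0.4874, 0.0488, 0.3486]
tool_rot: [-1.795, -2.578, -0.001]
contact_force: [-1.1, 0.5, 0.1]
opening: 0.0853
```

```bash
python3 -c "
from h import *
plan([.4895,.0438,.343],19.5,1)"
```

```text
t 2.1 dist [ 0.0021 -0.005  -0.0056] rel [ 0.02 -0.04  0.8 ] F [-1.1  0.5  0.1]
[[-0.54, 0.02, 0.55], [0.02, -0.04, 0.8]]
```

Emit:
jog_arm([
  [[-0.5, 0, 0.5], [0, 0, 0.8]],
  [[0, 0, 0], [0, 0, 0]],
])

```text
t: 2.3
tool_pos: [0.488, 0.0463, 0.3416]
tool_rot: [-1.806, -2.567, 0.001]
contact_force: [0.4, 0.9, 0.0]
opening: 0.0854
```

```bash
python3 -c "
from h import *
plan([.4895,.0438,.343],19.5,1)"
```

```text
t 2.3 dist [ 0.0015 -0.0025  0.0014] rel [-0.14 -0.12  0.25] F [0.4 0.9 0. ]
[[-0.28, 0.06, -0.14], [-0.14, -0.12, 0.25]]
```

Fine adjust, then close at 25 N.

Emit:
jog_arm([
  [[-0.3, 0.1, -0.1], [0, 0, 0.2]],
  [[0, 0, 0], [0, 0, 0]],
])

```text
t: 2.5
tool_pos: [0.4905, 0.0441, 0.3444]
tool_rot: [-1.811, -2.567, -0.001]
contact_force: [0.6, -0.0, -0.4]
opening: 0.0851
```

Emit:
jog_arm([
  [[0, 0, 0], [0, 0, 0]],
  [[0, 0, 0], [0, 0, 0]],
  [[0, 0, 0], [0, 0, 0]],
  [[0, 0, 0], [0, 0, 0]],
  [[0, 0, 0], [0, 0, 0]],
  [[0, 0, 0], [0, 0, 0]],
  [[0, 0, 0], [0, 0, 0]],
], fingers=-1, grip_force=25)

```text
t: 3.2
tool_pos: [0.4901, 0.0431, 0.3477]
tool_rot: [-1.811, -2.564, 0.006]
contact_force: [-0.9, -0.6, -0.7]
opening: 0.0135
```

```bash
python3 -c "
from h import *
plan([.4895,.0438,.343],19.5,1);print(ctrl.get_obs()['wrist_torque'],ctrl.get_obs()['q'])
im=ctrl.get_image('wrist');cv2.imwrite('pics/w2.png',im[:,:,::-1])"
```

```text
t 3.2 dist [-0.0006  0.0007 -0.0047] rel [-0.25  0.    0.05] F [-0.9 -0.6 -0.7]
[[0.08, -0.03, 0.47], [-0.25, 0.0, 0.05]]
[ 0.10803085 -0.22167124 -0.0410402 ] [-6.32941533e-02 -2.30751000e-01  1.97460218e+00 -1.73731613e-03
  1.40172150e+00 -4.04235481e-01]
```

View pics/w2.png

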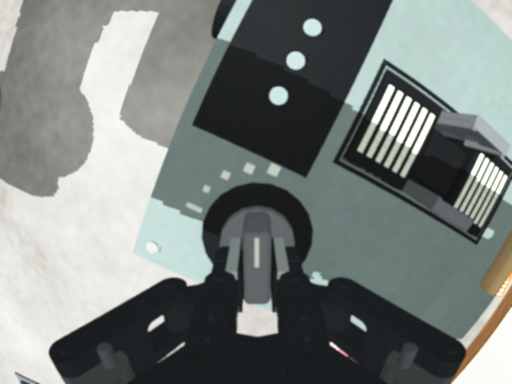

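Dial gripped (opening 13.5 mm). Now turning it anticlockwise, which is negative about tool z.

Emit:
jog_arm([
  [[0.05, 0, 0.3], [0, 0, -4]],
  [[0, 0, 0.15], [0, 0, -8]],
  [[0, 0, 0.05], [0, 0, -8]],
  [[0, 0, 0.05], [0, 0, -8]],
  [[0, 0, 0.05], [0, 0, -8]],
  [[0, 0, 0.05], [0, 0, -8]],
])

```text
t: 3.85
tool_pos: [0.4901, 0.0432, 0.3477]
tool_rot: [-0.673, -3.064, 0.007]
contact_force: [-2.8, -0.3, 2.7]
opening: 0.0134
```

```bash
python3 -c "
from h import *
plan([.4898,.0438,.343],84.5,3);print(ctrl.get_obs()['wrist_torque'],ctrl.get_obs()['opening'])"
```

```text
t 3.85 dist [-0.0003  0.0006 -0.0047] rel [ -0.27  -0.28 -19.26] F [-2.8 -0.3  2.7]
[[0.02, 0.01, 0.16], [-0.09, -0.09, -6.42]]
[[0.02, 0.02, 0.16], [-0.09, -0.09, -6.42]]
[[0.01, 0.02, 0.16], [-0.09, -0.09, -6.42]]
[ 0.09268467  0.22650516 -0.1089792 ] 0.013385371787236684
```

Emit:
jog_arm([
  [[0, 0, 0.1], [0, 0, -8]],
  [[0, 0, 0.1], [0, 0, -8]],
  [[0, 0, 0.05], [0, 0, -3]],
])

```text
t: 4.15
tool_pos: [0.4902, 0.0431, 0.3477]
tool_rot: [-0.134, -3.132, 0.006]
contact_force: [-1.4, -1.4, 1.0]
opening: 0.0138
```

```bash
python3 -c "
from h import *
plan([.4898,.0438,.343],84.5,3);print(ctrl.get_obs()['wrist_torque'],ctrl.get_obs()['opening'])"
```

```text
t 4.15 dist [-0.0004  0.0007 -0.0047] rel [-0.23 -0.38  0.6 ] F [-1.4 -1.4  1. ]
[[0.01, 0.02, 0.16], [-0.08, -0.13, 0.2]]
[[0.01, 0.02, 0.16], [-0.08, -0.13, 0.2]]
[[0.01, 0.02, 0.16], [-0.08, -0.13, 0.2]]
[-0.02761788  0.38247604 -0.5480312 ] 0.013797842212188686
```

Emit:
jog_arm([
  [[0, 0, 0], [0, 0, -3]],
  [[0, 0, 0], [0, 0, -2]],
])

```text
t: 4.35
tool_pos: [0.4901, 0.0429, 0.3478]
tool_rot: [-0.002, -3.134, 0.004]
contact_force: [0.5, 0.4, -0.3]
opening: 0.0136
```

```bash
python3 -c "
from h import *
plan([.4898,.0438,.343],84.5,3);print(ctrl.get_obs()['wrist_torque'],ctrl.get_obs()['opening'])"
```

```text
t 4.35 dist [-0.0003  0.0009 -0.0048] rel [-0.17 -0.45  5.41] F [ 0.5  0.4 -0.3]
[[0.01, 0.03, 0.16], [-0.06, -0.15, 1.8]]
[[0.01, 0.03, 0.16], [-0.06, -0.15, 1.8]]
[[0.01, 0.03, 0.16], [-0.06, -0.15, 1.8]]
[ 0.06575128  0.04546153 -1.84395652] 0.013594785052947495
```

The moment is 1.8 N m, so the dial is firmly against its stop. I'll ease back to neutral, release, and rise to check.

Emit:
jog_arm([
  [[0, 0, 0], [0, 0, 3]],
  [[0, 0, 0], [0, 0, 1.5]],
])

```text
t: 4.55
tool_pos: [0.4901, 0.0427, 0.3477]
tool_rot: [-0.137, -3.13, 0.002]
contact_force: [0.3, 0.7, 0.9]
opening: 0.0133
```

```bash
python3 -c "
from h import *
plan([.4898,.0438,.343],84.5,1);print(ctrl.get_obs()['wrist_torque'],ctrl.get_obs()['opening'])"
```

```text
t 4.55 dist [-0.0003  0.0011 -0.0047] rel [-0.11 -0.46  0.48] F [0.3 0.7 0.9]
[[0.04, 0.11, 0.47], [-0.11, -0.46, 0.48]]
[ 0.15207857  0.04812687 -0.14039303] 0.01332942352944818
```

Emit:
jog_arm([
  [[0, 0, 0], [0, 0, 0]],
  [[0, 0, 0], [0, 0, 0]],
  [[0, 0, 0], [0, 0, 0]],
  [[0, 0, 0], [0, 0, 0]],
], fingers=1)

```text
t: 4.95
tool_pos: [0.4902, 0.0427, 0.3474]
tool_rot: [-0.134, -3.131, 0.003]
contact_force: [-0.8, -0.0, -1.2]
opening: 0.0711
```

Emit:
jog_arm([
  [[0, 0, -2], [0, 0, 0]],
  [[0, 0, -4], [0, 0, 0]],
  [[0, 0, -3], [0, 0, 0]],
  [[0, 0, 0], [0, 0, 0]],
])

```text
t: 5.35
tool_pos: [0.4906, 0.043, 0.4383]
tool_rot: [-0.132, -3.126, 0.003]
contact_force: [0.2, -0.8, 1.1]
opening: 0.0852
```

```bash
python3 -c "
from h import *
i=ctrl.camera_info('wrist');im=ctrl.get_image('wrist');np.save('w3.npy',i,allow_pickle=True);cv2.imwrite('pics/w3.png',im[:,:,::-1])
plan([.5885,.1293,.45],84.5)
u=proj('wrist',[.4895,.0438,.18],i).astype(int);print(u)
c=im[max(u[1]-45,0):u[1]+45,u[0]-60:u[0]+60,::-1];cv2.imwrite('pics/w3d.png',cv2.resize(c,None,fx=6,fy=6,interpolation=cv2.INTER_CUBIC))
im=ctrl.get_image('top');cv2.imwrite('pics/t3.png',cv2.resize(im[100:260,180:340,::-1],None,fx=3.5,fy=3.5,interpolation=cv2.INTER_CUBIC))"
```

```text
t 5.4 dist [0.0982 0.0863 0.0139] rel [-0.14 -0.9   0.66] F [ 0.2 -0.7  0.1]
[[-3.01, 3.14, -0.52], [-0.05, -0.3, 0.22]]
[[-3.0, 3.15, -0.5], [-0.05, -0.3, 0.22]]
[[-2.99, 3.17, -0.48], [-0.05, -0.3, 0.22]]
[256 205]
```

View pics/w3.png

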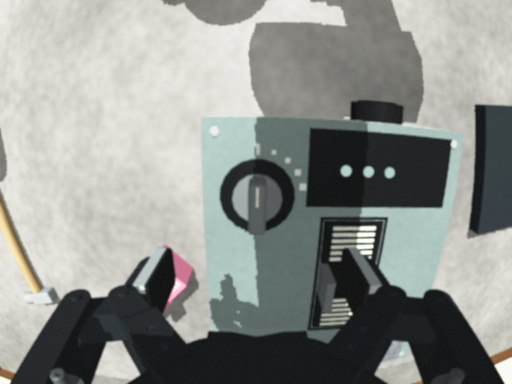

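View pics/w3d.png

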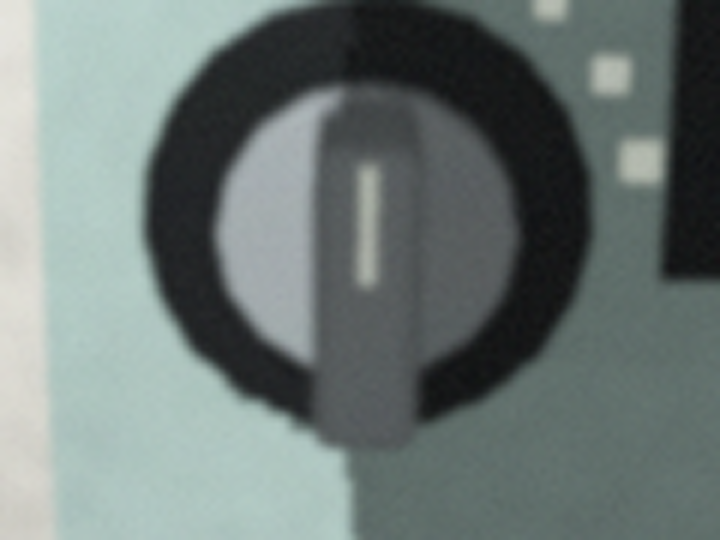

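The bar now points at the off tick, with the mark at about (257,188–208) and the tick at (257,150). I'll check the angle numerically and re-measure the bay and catches.

```bash
python3 -c "
from h import *
i=np.load('w3.npy',allow_pickle=True).item()
d=lambda u,v:(196+(u-2.5)/6,160+(v-2.5)/6)
W=lambda q,z:atz('wrist',*d(*q),z,i)[:2]
for q in [((366,163),(367,287)),((317,150),(314,420)),((419,150),(419,420))]:
  a,b=[W(k,.194) for k in q];v=b-a;print(a,b,np.degrees(np.arctan2(v[1],v[0])))
im=cv2.imread('pics/w3.png');cv2.imwrite('pics/w3f.png',cv2.resize(im[110:350,190:470],None,fx=2.8,fy=2.5,interpolation=cv2.INTER_CUBIC))
"
```

```text
[0.47003557 0.0451299 ] [0.48621339 0.04389171] -4.376667448222814
[0.46786615 0.03921976] [0.50385161 0.03548402] -5.926780928316325
[0.46892443 0.05181404] [0.50499418 0.04910017] -4.302788665846826
```

View pics/w3f.png

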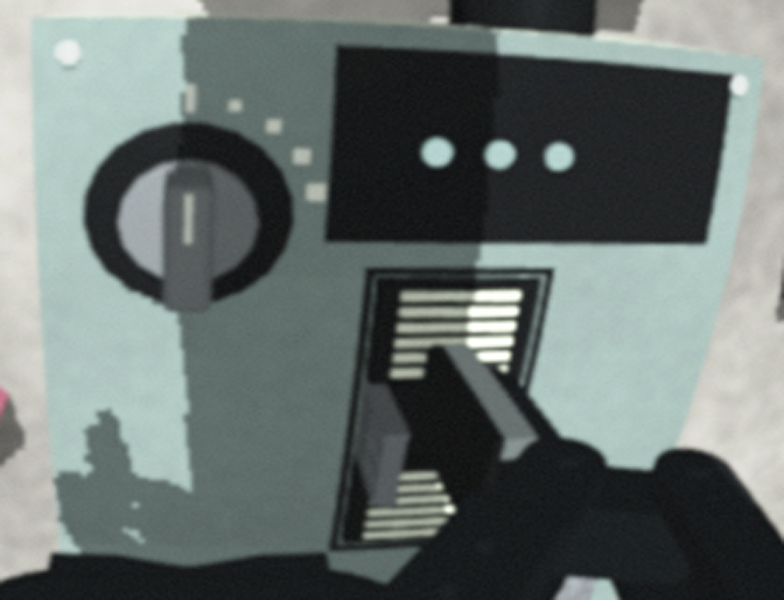

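View pics/t3.png

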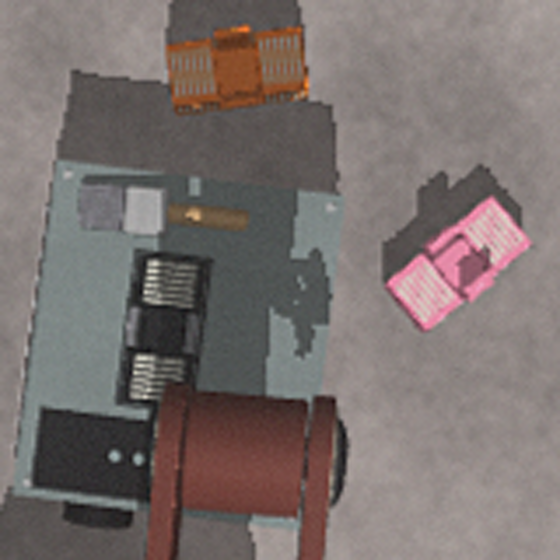

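The dial bar is at about -4.9°, against an extractor yaw of about -5.4°, so it's at off within reading error. Next I move above the cassette.

Emit:
jog_arm([
  [[-3.0, 3.1, 0], [0, -0.3, 0.2]],
  [[-3.0, 3.1, 0], [0, -0.3, 0.2]],
  [[-3.0, 2.7, 0], [0, -0.3, 0.2]],
  [[0, 0, 0], [0, 0, 0]],
])

```text
t: 5.85
tool_pos: [0.5886, 0.1257, 0.4219]
tool_rot: [-0.153, -3.122, 0.007]
contact_force: [-1.1, -1.1, 0.4]
opening: 0.0852
```

```bash
python3 -c "
from h import *
i=ctrl.camera_info('wrist');im=ctrl.get_image('wrist');np.save('w4.npy',i,allow_pickle=True);cv2.imwrite('pics/w4.png',im[:,:,::-1])
plan([.5888,.1296,.36],84.6,3)
"
```

```text
t 5.9 dist [ 0.0014  0.0048 -0.0618] rel [-0.35 -0.96 -0.23] F [-0.2  0.2 -1.1]
[[-0.06, 0.18, 2.06], [-0.12, -0.32, -0.08]]
[[-0.05, 0.17, 2.06], [-0.12, -0.32, -0.08]]
[[-0.04, 0.17, 2.06], [-0.12, -0.32, -0.08]]
```

View pics/w4.png

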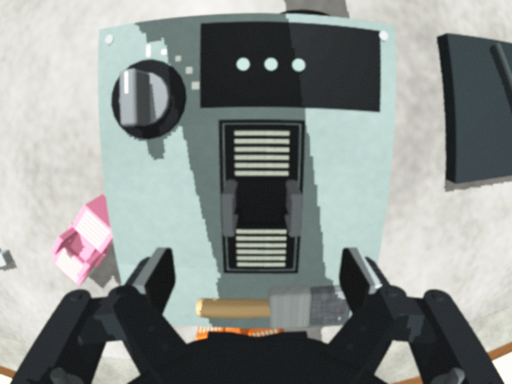

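```bash
python3 -c "
from h import *
im=cv2.imread('pics/w4.png');cv2.imwrite('pics/w4c.png',cv2.resize(im[110:285,190:330],None,fx=4,fy=3.4,interpolation=cv2.INTER_CUBIC))
i=np.load('w4.npy',allow_pickle=True).item()
C=np.array([atz('wrist',*q,.15,i)[:2] for q in((219.5,121),(305,121),(298,273),(221.5,273))]);print(C,C.mean(0),[np.linalg.norm(C[k]-C[(k+1)%4]) for k in range(4)])
for k,l in((3,0),(2,1)):v=C[k]-C[l];print(np.degrees(np.arctan2(v[1],v[0])))
"
```

```text
[[0.51652578 0.1021005 ]
 [0.52304405 0.17117737]
 [0.6616919  0.15747292]
 [0.65466986 0.08544716]] [0.5889829  0.12904949] [np.float64(0.06938373111642646), np.float64(0.13932349870197552), np.float64(0.07236725449841994), np.float64(0.13914423609414325)]
-6.873865974162951
-5.644983753033905
```

View pics/w4c.png

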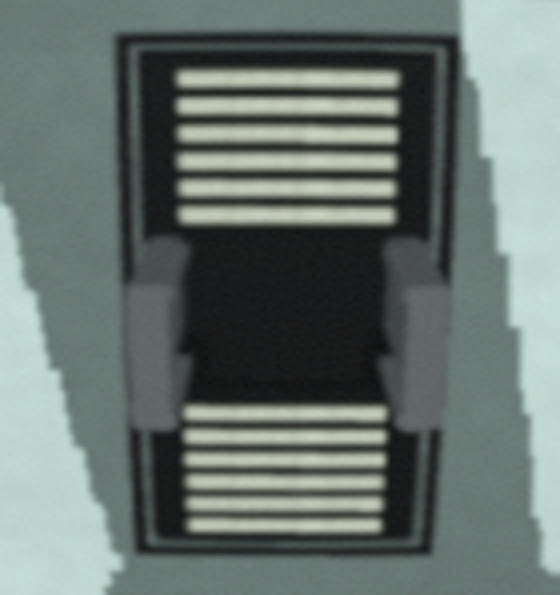

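```bash
python3 -c "
from h import *
i=np.load('w4.npy',allow_pickle=True).item()
f=lambda u,v:(190+(u-1.5)/4,110+(v-1.2)/3.4)
C=np.array([atz('wrist',*f(*q),.184,i)[:2] for q in((125,287),(449,287),(438,430),(133,430))]);print(C,C.mean(0),[np.linalg.norm(C[k]-C[(k+1)%4]) for k in range(4)])
for k,l in((3,0),(2,1)):v=C[k]-C[l];print(np.degrees(np.arctan2(v[1],v[0])))
"
```

```text
[[0.56862439 0.10110411]
 [0.57432277 0.16013987]
 [0.607706   0.15638066]
 [0.60202598 0.0980855 ]] [0.58816978 0.12892754] [np.float64(0.059310134722823114), np.float64(0.03359422165888565), np.float64(0.0585712259975042), np.float64(0.03353770959106108)]
-5.163976873400258
-6.4248730994705765
```

Emit:
jog_arm([
  [[0, 0.3, 2.0], [-0.3, -0.5, 0]],
  [[0, 0.1, 2.0], [0, -0.4, 0]],
  [[0, 0, 1.5], [0, 0, 0]],
  [[0, 0, 0], [0, 0, 0]],
])

```text
t: 6.3
tool_pos: [0.5846, 0.1274, 0.3599]
tool_rot: [-0.154, -3.129, 0.004]
contact_force: [-0.4, -0.8, -0.6]
opening: 0.0855
```

```bash
python3 -c "
from h import *
plan([.589,.1294,.327],84.5,1)
"
```

```text
t 6.3 dist [ 0.0044  0.002  -0.0329] rel [-0.19 -0.5  -0.15] F [-0.4 -0.8 -0.6]
[[-0.45, 0.26, 3.29], [-0.19, -0.5, -0.15]]
```

Emit:
jog_arm([
  [[-0.4, 0.2, 1.5], [-0.2, -0.5, 0]],
  [[0, 0, 1.5], [0, 0, 0]],
  [[0, 0, 0], [0, 0, 0]],
])

```text
t: 6.6
tool_pos: [0.5877, 0.1277, 0.3293]
tool_rot: [-0.157, -3.138, 0.0]
contact_force: [-1.1, -0.3, -0.1]
opening: 0.0855
```

```bash
python3 -c "
from h import *
plan([.589,.1294,.327],84.5,1)
"
```

```text
t 6.6 dist [ 0.0013  0.0017 -0.0023] rel [-0.01 -0.01 -0.22] F [-1.1 -0.3 -0.1]
[[-0.11, 0.18, 0.23], [-0.01, -0.01, -0.22]]
```

Emit:
jog_arm([
  [[-0.1, 0.2, 0.2], [0, 0, -0.2]],
  [[0, 0, 0], [0, 0, 0]],
  [[0, 0, 0], [0, 0, 0]],
])

```text
t: 6.9
tool_pos: [0.5893, 0.1294, 0.3293]
tool_rot: [0.151, 3.136, 0.0]
contact_force: [0.6, 0.4, 0.4]
opening: 0.0854
```

```bash
python3 -c "
from h import *
plan([.589,.1294,.327],84.5,1)
"
```

```text
t 6.9 dist [-0.0003 -0.     -0.0023] rel [ 0.01  0.12 -0.03] F [0.6 0.4 0.4]
[[0.03, -0.01, 0.23], [0.01, 0.12, -0.03]]
```

Now I close on the catches with 40 N.

Emit:
jog_arm([
  [[0, 0, 0.3], [0, 0, 0]],
  [[0, 0, 0.05], [0, 0, 0]],
  [[0, 0, 0.05], [0, 0, 0]],
  [[0, 0, 0], [0, 0, 0]],
  [[0, 0, 0], [0, 0, 0]],
  [[0, 0, 0], [0, 0, 0]],
], fingers=-1, grip_force=40)

```text
t: 7.5
tool_pos: [0.59, 0.129, 0.3282]
tool_rot: [0.151, 3.132, -0.003]
contact_force: [-0.8, 0.1, 1.9]
opening: 0.0449
```

```bash
python3 -c "
from h import *
plan([.589,.1294,.327],84.5,1);print(ctrl.get_obs()['opening'],ctrl.get_obs()['wrist_torque'])
im=ctrl.get_image('wrist');cv2.imwrite('pics/w5.png',im[:,:,::-1])
"
```

```text
t 7.5 dist [-0.001   0.0004 -0.0012] rel [-0.09  0.34 -0.04] F [-0.8  0.1  1.9]
[[0.1, 0.04, 0.12], [-0.09, 0.34, -0.04]]
0.044930464104253616 [-0.17434406  0.05011738 -0.07924961]
```

View pics/w5.png

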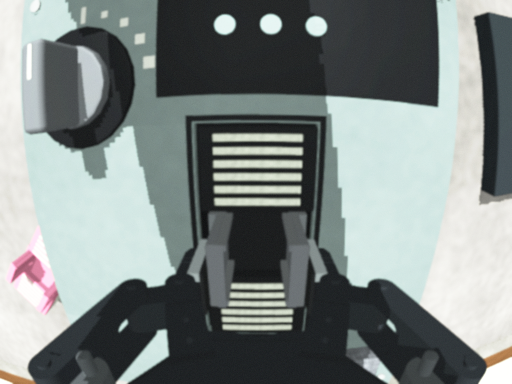

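Opening is 44.9 mm and both catches look fully in. I start lifting slowly.

Emit:
jog_arm([
  [[0, 0, -0.3], [0, 0.3, 0]],
  [[0, 0, -0.5], [0, 0, 0]],
  [[0, 0, -0.7], [0, 0, 0]],
])

```text
t: 7.85
tool_pos: [0.5899, 0.1289, 0.3414]
tool_rot: [-0.152, -3.138, 0.003]
contact_force: [1.9, -0.3, -2.7]
opening: 0.0447
```

```bash
python3 -c "
from h import *
plan([.589,.1294,.45],84.5,6);print(ctrl.get_obs()['opening'],ctrl.get_obs()['wrist_torque'])
im=ctrl.get_image('wrist');cv2.imwrite('pics/w6.png',im[:,:,::-1])
"
```

```text
t 7.85 dist [-0.0009  0.0005  0.1086] rel [-0.11 -0.01 -0.05] F [ 1.9 -0.3 -2.7]
[[0.02, 0.0, -1.81], [-0.02, -0.0, -0.01]]
[[0.02, 0.0, -1.81], [-0.02, -0.0, -0.01]]
[[0.02, 0.0, -1.81], [-0.02, -0.0, -0.01]]
[[0.02, 0.01, -1.81], [-0.02, -0.0, -0.01]]
[[0.02, 0.01, -1.81], [-0.02, -0.0, -0.01]]
[[0.02, 0.01, -1.81], [-0.02, -0.0, -0.01]]
0.04469562154200892 [-0.10077114 -0.5148562  -0.02599472]
```

View pics/w6.png

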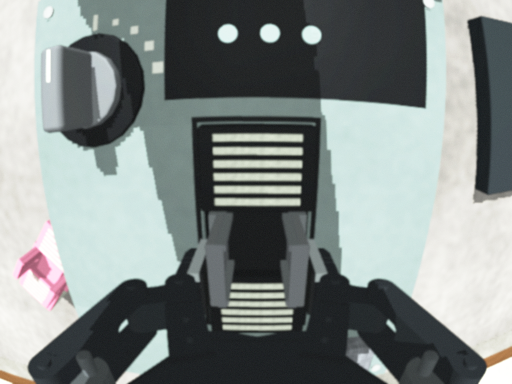

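The cassette rises with the gripper and looks unchanged in the wrist view. I continue lifting.

Emit:
jog_arm([
  [[0.05, 0, -1.0], [-0.1, 0, 0]],
  [[0.03, 0, -1.2], [0, 0, 0]],
  [[0, 0, -1.2], [0, 0, 0]],
])

```text
t: 8.2
tool_pos: [0.5893, 0.1288, 0.3785]
tool_rot: [0.152, 3.136, -0.001]
contact_force: [2.5, -0.8, -3.0]
opening: 0.0446
```

```bash
python3 -c "
from h import *
plan([.589,.1294,.46],84.5,6);print(ctrl.get_obs()['opening'],ctrl.get_obs()['wrist_torque'])
"
```

```text
t 8.2 dist [-0.0003  0.0006  0.0815] rel [-0.03  0.11 -0.06] F [ 2.5 -0.8 -3. ]
[[0.0, 0.01, -1.36], [-0.0, 0.02, -0.01]]
[[0.0, 0.01, -1.36], [-0.0, 0.02, -0.01]]
[[0.01, 0.01, -1.36], [-0.0, 0.02, -0.01]]
[[0.01, 0.01, -1.36], [-0.0, 0.02, -0.01]]
[[0.01, 0.01, -1.36], [-0.0, 0.02, -0.01]]
[[0.01, 0.01, -1.36], [-0.0, 0.02, -0.01]]
0.04455417502174826 [-0.13173802 -0.54497104 -0.06324175]
```

Emit:
jog_arm([
  [[0, 0, -1.4], [0, 0.1, 0]],
  [[0, 0, -1.4], [0, 0, 0]],
  [[0, 0, -1.4], [0, 0, 0]],
  [[0, 0, -1.4], [0, 0, 0]],
  [[0, 0, -1.4], [0, 0, 0]],
  [[0, 0, -1.2], [0, 0, 0]],
  [[0, 0, 0], [0, 0, 0]],
])

```text
t: 8.9
tool_pos: [0.5884, 0.1294, 0.473]
tool_rot: [0.15, 3.137, 0.003]
contact_force: [-0.0, 0.2, -0.7]
opening: 0.0448
```

```bash
python3 -c "
from h import *
plan([.589,.1294,.46],84.5,1);print(ctrl.get_obs()['opening'],ctrl.get_obs()['wrist_torque'])
for n in ('wrist','side','top'):
  im=ctrl.get_image(n);
  if n=='side': im=cv2.resize(im[100:280,130:350],None,fx=3.5,fy=3.3,interpolation=cv2.INTER_CUBIC)
  cv2.imwrite('pics/x7%s.png'%n,im[:,:,::-1])
"
```

```text
t 8.9 dist [ 0.0006 -0.     -0.013 ] rel [0.1  0.04 0.01] F [-0.   0.2 -0.7]
[[-0.06, 0.0, 1.3], [0.1, 0.04, 0.01]]
0.04478138435362579 [-0.02935101 -0.02862886  0.02231936]
```

View pics/x7wrist.png

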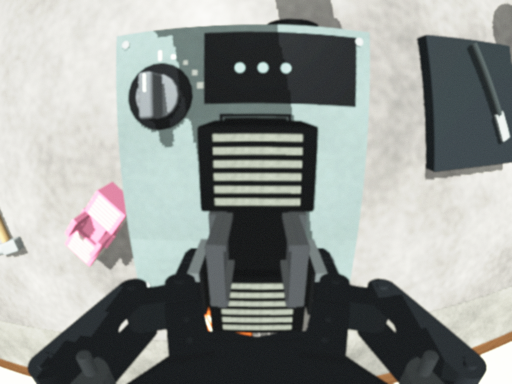

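View pics/x7side.png

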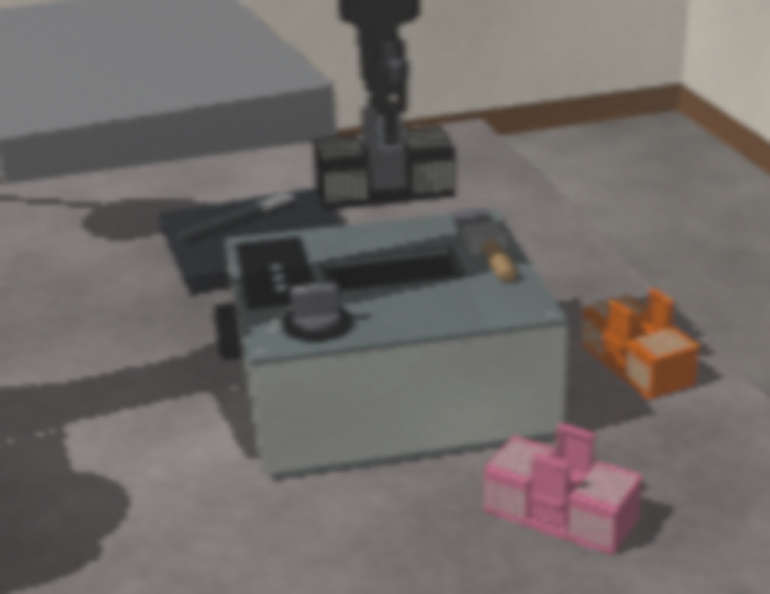

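View pics/x7top.png

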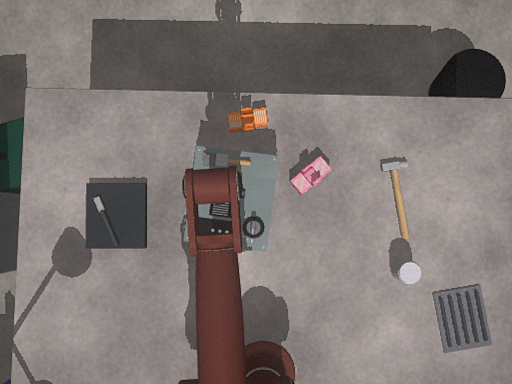

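The cassette is clear of the bay and level. The bay is empty, and the brush and other things look unmoved. I let it settle before handing in.

Emit:
jog_arm([
  [[0, 0, 0], [0, 0, 0]],
  [[0, 0, 0], [0, 0, 0]],
  [[0, 0, 0], [0, 0, 0]],
  [[0, 0, 0], [0, 0, 0]],
])

```text
t: 9.45
tool_pos: [0.5878, 0.1293, 0.4653]
tool_rot: [-0.15, -3.127, -0.0]
contact_force: [1.2, -0.1, -3.2]
opening: 0.0446
```

```bash
python3 -c "
from h import *
plan([.589,.1294,.46],84.5,1);o=ctrl.get_obs();print(o['opening'],o['wrist_torque'],abs(o['dq']).max())
a=cv2.imread('pics/x7wrist.png');im=ctrl.get_image('wrist')[:,:,::-1];print(abs(a[120:215,200:320].astype(int)-im[120:215,200:320]).mean())
o=ctrl.get_obs();print(o['tool_pos'],o['contact_force'],abs(o['dq']).max(),o['opening'])
"
```

```text
t 9.45 dist [ 0.0012  0.0001 -0.0053] rel [-0.03 -0.63 -0.  ] F [ 1.2 -0.1 -3.2]
[[-0.12, 0.03, 0.53], [-0.03, -0.63, -0.0]]
0.04461438026656437 [-0.020321   -0.04479884  0.04707953] 0.006309595343389202
1.8240058479532164
[0.58779395 0.12927982 0.46519914] [ 0.50198029 -0.18427193 -2.00573339] 0.002580042803488479 0.04448301557391579
```

```bash
python3 -c "
from station import ctrl
print(ctrl.finish_job());o=ctrl.get_obs();print(o['t'],o['tool_pos'],o['opening'])"
```

```text
the job is handed in; nothing more can be done
None
the job is handed in; nothing more can be done
```

The dial is back at its off stop, and the cassette is out of its bay, still held by its squeezed catches about 85 mm above the machine's top. I handed the job in after about 9.5 s of robot time; no verdict is reported.

- **Dial:** I turned it anticlockwise about 65° until the stop resisted with about 1.8 N m at the wrist. Afterwards the bar measured about -4.9° against an extractor yaw of -5.2 to -5.8°, so it is at off within reading error. The pointer sits at the off tick.
- **Cassette:** I squeezed the catches with 40 N and lifted straight up. The opening stayed at about 44.6 mm; the given width fully squeezed is 46 mm, and both catches looked fully in. The wrist force was at most about 3 N at the checks during the lift, though the moment reached about 0.5 N m while the cassette was still in the bay.
- **Last checks:** The wrist carried about 2 to 3 N and the joint speeds were almost zero. The top, side and wrist pictures showed the bay empty, and the brush and the other things looked unmoved.
- **What did not agree:** The tool was tilted about 0.6° from vertical at hand-in, which I left. The arm also shifts by a few millimetres on rows that should hold still: the height fell about 8 mm over the final 0.4 s hold. I could not read the state after handing in.

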